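# Set the guide roller of a board-edging jig with a gauge bar

### The arm

A 6-joint arm with a two-finger parallel gripper is mounted at the origin on the work surface. World frame = base frame: x ahead of the robot, y to its left, z up, the work surface at z = 0. Lengths are in mm, angles in rad, forces in N, time in s.
With the tool pointing down it reaches from about 300 to 875 mm from the base axis. Payload 4.2 kg.
Tool frame: the origin (TCP) lies at the very end of the fingers, on their centre line; the grasp point (between the pads) lies 19 mm behind it; z points along the fingers, y is the line along which they close (so a half turn about z gives the same grasp; the last joint's range is limited). The gripper opens to 85 mm and grips with 20 to 120 N. Pads are 22 mm wide; open, the fingers measure 114 mm over their backs; the gripper's body (76 mm by 85 mm) begins 54 mm behind the grasp point. The pads swing forward as they close: fully open they stand 13 mm farther back than shut.
Start: joints at [-1.218, 0.32, 1.565, -0, 1.257, -0.02], TCP at [209.433, -535.518, 231.338] pointing down, gripper open.
Joint ranges: [-3.11, 3.11], [-0.84, 2.01], [0.21, 2.61], [-1.34, 4.49], [0.05, 2.63], [-2.56, 2.56]. Speed limits (rad/s): [2.57, 2.57, 3.14, 3.14, 3.14, 3.14].

### API

Orientations are given as a rotation vector (axis times angle).
In Python, from plant import bot gives the robot as it stands.
- The arm moves only by the tool move_arm, never from a script. Its argument "increments" is a list of rows, each a list of 5 numbers: the opening, from -1 (shut) to 1 (fully open), then the shift along the tool's x, y, z in mm, then the turn about the tool's z in rad. A call has 1 to 20 rows; each row is the pose to reach, as a shift and turn from the pose commanded when the call began, along the tool's axes at that moment; what a row does not reach only later rows make up. A row lasts 1/8 s, in which the tool goes at most 62.5 mm and 10.7 degrees, less where a joint would pass 70% of its speed; a pose out of reach is approached as far as the arm can. A call with a gripper value outside its range is refused whole. The fingers move at their own pace and stop on an object; "force" is the grip in N (left out, the last holds). Time passes only in rows, so rows that repeat a pose let the fingers close. It gives the time, the measured TCP pose, the force, the opening and the grip force at its end, in the units of the state.
- bot.observe(): the state, without advancing time (a new reading comes with each control period).
- bot.grab_frame(name): name is "scene" or "top" or "wrist"; returns a dict with "image" (384x512x3 uint8, red, green, blue), "mtx" (3x3 intrinsics, pixels), "rvec" (rotation vector, rad) and "tvec" (3), from world to camera coordinates, as OpenCV has them. Camera axes: x right, y down, z forward; pixel columns grow to the right and rows downward; lengths in mm; the calibration is good to about 2 mm. A picture is of the moment at which its call begins. There is no depth.
- bot.close_job(): hands the job in; it is judged then, once.
The state is a dict: "t": time; "qpos": joint angles; "qvel": joint speeds; "joint_efforts": joint torques, N m; "tool_pos": TCP position; "tcp_rot": TCP orientation; "ft_force": force on the tool from outside, world axes, zero at the start; "torque": the same for the moment, N m; "opening": finger opening in mm; "grip_force": force on a finger pad.
Only numpy, scipy, OpenCV 4.12 (cv2) and the standard library are available. Lean on these libraries where they do the work, as an engineer would, in place of code of your own. Each camera call takes 0.05 s, during which the arm holds its last target. There are 200 camera calls.

### The job

Feed the yellow gauge bar into the jig from its +y (left) end, under both blue straps, until its red band is level with the bolt, and let go. With the red-handled key, lifted and reseated between short counter-clockwise strokes, turn the bolt until the roller nips the bar gently, pushing the sprung white shoe back about 2 mm. Then take the bar by its far end, draw it 50 mm on, to its black band (it slides with a light drag), and leave it lightly nipped there with the key seated on the bolt and all else undisturbed.

Things in the scene. Friction and masses are not known exactly. Their poses are not given: they have to be found in the camera images.
- rig: Jig fixed to the bench: aluminium deck spanning x -62 to 108, y -120 to 120 mm, its top 10 mm above the bench. Origin: bench height, nominal lane centre, level with the bolt; z up. y runs along the lane (feed the bar from +y towards -y); x points from the fence towards the bolt.
- shoe_nominal (a point): Nominal middle of the shoe's free face, rig x -10 mm, 29 mm up. Grey fence, 120 mm long, top 48 mm above the bench, carries a white sprung shoe 100 mm long with flared ends. The true face differs per start by up to 4 mm either way along x; this point does not show it. The shoe yields towards -x, 0 N at rest, 6 N per mm, at most 7 mm.
- strap_in (a point): Middle of the blue strap over the lane's entry (rig y +40 mm). A twin, the far strap, is at y -40 mm. Each is 10 mm wide, underside 52, top 58 mm above the bench, from x -58 to 34; its feet stand at x -58 to -50 and 26 to 34 mm.
- post_left (a point): Top of the yellow stop post at rig x 72, y +70 mm, 12 mm thick, 92 mm above the bench; its twin is at y -70 mm. They stop the key's arm about 51 degrees either side of the rig's +x direction.
- roller: Orange roller, 48 mm diameter, 14 to 44 mm above the bench, turns freely on the bolt's eccentric. Origin: on its axis at bench height, at rig x = 33.2 + 9 cos(cam), y = 9 sin(cam) mm. At the start (cam 0) its surface is at rig x = 18 mm, leaving 4 to 12 mm of play for the bar.
- cam (a joint): Angle of the eccentric bolt, rad, about the upright axis at rig x 33.2, y 0 mm. About 0 at the start (open), grows counter-clockwise seen from above, range -0.1 to 2.6; growing brings the roller to the shoe. Friction 0.3 N m, stays where left (dry friction). Roller, bar and shoe first bear on each other at 1.0 to 2.0 rad, depending on the shoe; the right nip is about 0.12 to 0.4 rad beyond.
- bolt_top (a point): Centre of the top of the bolt's square steel head, 80 mm above the bench. Head 26 mm square, 24 mm tall, its top edges bevelled 3 mm in, 5 mm down, on a flange (top 56 mm above the bench); its sides are parallel to the rig's x and y when cam is 0 and turn with cam.
- key: Box key, loose, on the bolt at the start, 0.3 kg. Origin: centre of its underside, 56 mm above the bench when seated. Block 42 mm square; socket 28.2 mm square, 26 mm deep, any quarter turn fits. Red grip on the axis: 52 mm along key x, 16 mm thick along y, 46 to 80 mm above the origin. Stop arm 14 mm wide, 8 to 22 mm up, along +x to 96 mm. At the start key x is parallel to rig x.
- gauge: Yellow gauge bar on edge, loose, 200 mm long (x), 20 mm thick (y), 38 mm tall, about 0.2 kg; origin at the centre of its underside. Same both ways round; the last 8 mm of each end narrowed to 12 mm. Red band round its middle, black bands 50 mm either side. Friction on shoe and deck about 0.6. Rightly nipped, a pull of roughly 4 to 15 N draws it along.
- thick_gauge: Blue gauge bar, 34 mm thick, otherwise alike: the wrong one, leave it alone.
- tin_yellow: Yellow paint tin, 76 mm wide, 85 mm tall, bystander.
- tin_blue: Blue paint tin, 76 mm wide, 85 mm tall, bystander.
- cup_a: White cup, 68 mm wide, 85 mm tall, bystander.
- cup_b: Orange cup, 68 mm wide, 85 mm tall, bystander.
- water_bottle: Clear bottle with blue cap, 64 mm wide, 190 mm tall, bystander.
- tape_roll: Green roll of tape lying flat, 100 mm wide, 25 mm tall, bystander.
- brush: Paint brush lying flat, bystander.
Things that resemble listed ones, but are neither listed nor needed, are in the scene too. What is meant by the key is not green or pink, and is the larger of those in its own colour.

How it is judged:
By the outcome, as a careful person would: the job done as asked, in the order asked, and still so for the second after the job is handed in, with the robot touching nothing.
It also fails if it takes over 70 s, if anything falls off the work surface, if the arm or the gripper's body presses on something with over 40 N, if the wrist force passes 120 N, or if a joint passes its speed limit or range.

## Working session

There is one attempt and no reset: what is moved stays moved. The work goes in short steps, Python scripts to look and compute and a tool call to move; the robot and the scene stay as the last step left them, time stands still between calls to the robot, and variables do not carry over. Pictures are saved under pics/ and viewed, at most 10 in all, crops included, and the job is handed in when it is done.

Besides the shell and the picture viewer there is one more tool, called after "Call:" in YAML: its name, and indented under it one key for each argument. move_arm: Moves the arm, as the interface text tells. Its arguments: {"type":"object","properties":{"increments":{"type":"array","items":{"type":"array","items":{"type":"number"}}},"force":{"type":"number"}},"required":["increments"]}

```bash
mkdir -p pics; ls; cat > h.py <<'E'
import numpy as np, cv2
from plant import bot
def ray(f,u,v):
    R=cv2.Rodrigues(np.array(f["rvec"],float))[0]; t=np.array(f["tvec"],float).reshape(3)
    d=R.T@np.linalg.inv(np.array(f["mtx"]))@np.array([u,v,1.]); return -R.T@t,d
def onz(f,u,v,z):
    c,d=ray(f,u,v); return c+d*(z-c[2])/d[2]
def proj(f,P):
    return cv2.projectPoints(np.array(P,float).reshape(-1,1,3),np.array(f["rvec"],float),np.array(f["tvec"],float),np.array(f["mtx"]),None)[0].reshape(-1,2)
def save(img,n,s=1):
    cv2.imwrite("pics/"+n+".png",cv2.resize(cv2.cvtColor(img,cv2.COLOR_RGB2BGR),None,fx=s,fy=s,interpolation=cv2.INTER_CUBIC))
E
python3 - <<'E'
from h import *
import pickle
fs={n:bot.grab_frame(n) for n in("scene","top")}
pickle.dump(fs,open("f0.pkl","wb"))
for n,f in fs.items():
    save(f["image"],n+"0",1.5); print(n,ray(f,256,192))
E
```

```text
pics
scene (array([1097.00268593, -175.22739324,  995.77586533]), array([-0.51332409,  0.10750678, -0.85144952]))
top (array([ 378.51121086,  -39.0885949 , 1388.65836972]), array([ 0.11906248, -0.01583964, -0.99276221]))
```

View pics/top0.png

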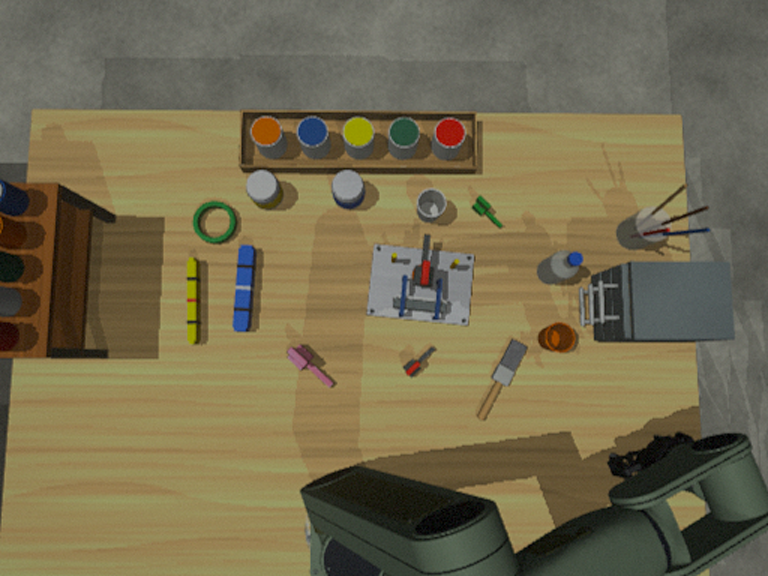

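View pics/scene0.png

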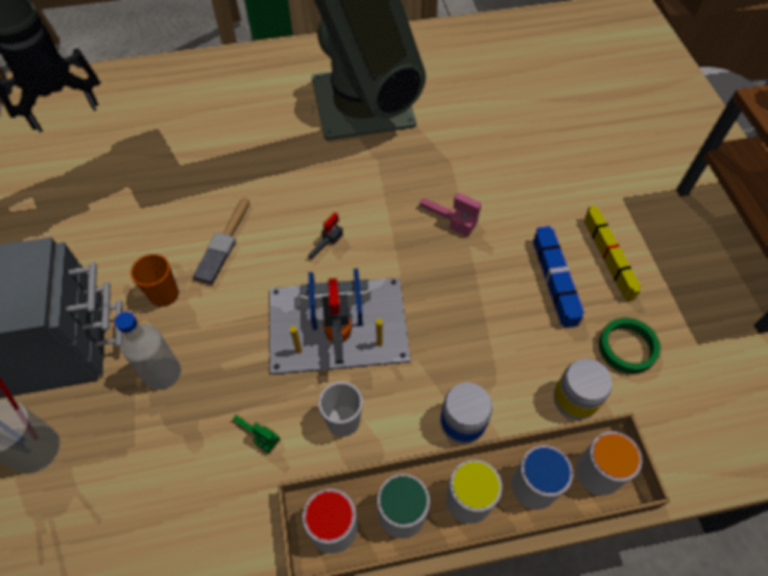

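Top view (1.5× pixels): the jig is at (421,285) with a red-handled key on its bolt at (427,270). The yellow bar is at (193,300) with a red middle band, and the blue thick bar at (244,288). Key candidates are red on the bolt (427,270), small red on the bench (418,362), green (487,210) and pink (310,365). The one on the bolt fits, since it's red, the larger of the two reds, and seated.

```bash
cat >> h.py <<'E'
def hsv(f): return cv2.cvtColor(f["image"],cv2.COLOR_RGB2HSV)
def blobs(f,lo,hi,amin=15,roi=None):
    m=cv2.inRange(hsv(f),np.array(lo),np.array(hi))
    if roi: k=np.zeros_like(m); x0,y0,x1,y1=roi; k[y0:y1,x0:x1]=1; m=m*k
    n,l,s,c=cv2.connectedComponentsWithStats(m)
    return [(c[i],s[i],cv2.minAreaRect(np.argwhere(l==i)[:,::-1].astype(np.float32))) for i in range(1,n) if s[i][4]>=amin]
def box(f,r,z): return np.array([onz(f,u,v,z)[:2] for u,v in cv2.boxPoints(r)])
E
python3 - <<'E'
from h import *
import pickle
np.set_printoptions(precision=1,suppress=True)
fs=pickle.load(open("f0.pkl","rb"));f=fs["top"]
s=bot.observe();print(s["tcp_rot"],s["opening"])
print("bar yellow")
for c,st,r in blobs(f,(22,120,60),(35,255,255),8): print(c,st,onz(f,*c,38)[:2])
print("red")
for c,st,r in blobs(f,(0,170,90),(6,255,255),6): print(c,st,onz(f,*c,136)[:2],onz(f,*c,38)[:2])
print("blue straps")
for c,st,r in blobs(f,(100,100,40),(125,255,255),10,(240,160,320,220)): print(c,st[4],onz(f,*c,58)[:2],box(f,r,58))
print("deck")
m=cv2.inRange(hsv(f),np.array((0,0,90)),np.array((180,60,255)));k=np.zeros_like(m);k[155:222,240:322]=1;m*=k
cs=cv2.findContours(m,0,2)[0];c=max(cs,key=cv2.contourArea);r=cv2.minAreaRect(c);print(box(f,r,10))
save(np.hstack([cv2.resize(f["image"][150:260,110:330],None,fx=3.6,fy=3.6)]),"crop1")
E
```

```text
[-3.1 -0.6  0. ] 85.30991737942115
bar yellow
[238.5  87.3] [229  78  20  19 279] [916.7   2. ]
[180.4 133.8] [167 122  22  17  84] [745.4 204.9]
[262.2 170.3] [261 169   4   4  10] [616.6 -82.2]
[128.  178.1] [124 171  10  15 112] [587.8 381.8]
[303.1 175.1] [300 173   6   6  16] [ 600.3 -224.7]
[127.7 191.9] [124 186  10  13 105] [539.7 381. ]
[127.3 207. ] [124 201   8  13  84] [487.5 380.3]
[132.6 207.9] [132 203   2  11  17] [484.4 362. ]
[128.6 222.1] [124 215  11  15 112] [436.1 373.9]
red
[299.4  88. ] [291  80  18  17 248] [ 876.6 -202.9] [ 915.6 -215.8]
[283.1 181.6] [280 174   7  16  81] [ 562.7 -146.3] [ 577.1 -154.7]
[275. 245.] [271 241   9   9  37] [ 360.3 -119.2] [ 358.9 -125.4]
blue straps
[268.4 197. ] 67 [ 521.  -102.4] [[ 477.3  -92.5]
 [ 566.4 -102.1]
 [ 565.3 -112.2]
 [ 476.2 -102.6]]
[291.7 199.3] 71 [ 513.3 -181.8] [[ 470.1 -171.9]
 [ 559.9 -182.7]
 [ 558.7 -193.2]
 [ 469.  -182.3]]
deck
[[ 481.6  -17.9]
 [ 651.5  -35. ]
 [ 626.5 -277. ]
 [ 456.9 -256.3]]
```

View pics/crop1.png

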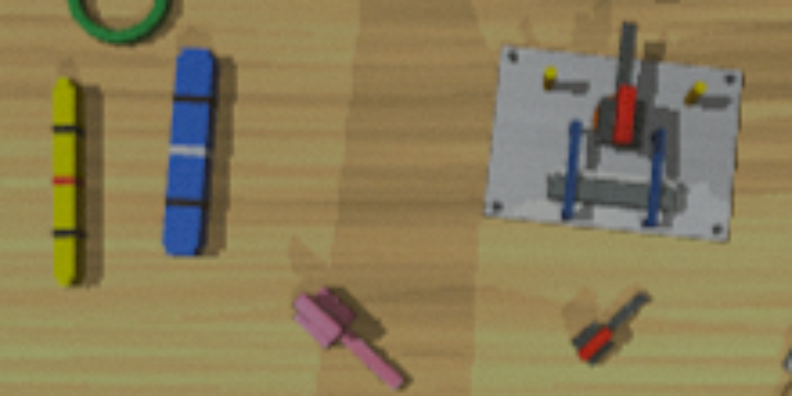

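```bash
cat >> h.py <<'E'
O=np.array([530.,-144.]); YAW=-0.104
def rig(x,y):
    c,s=np.cos(YAW),np.sin(YAW); return O+np.array([c*x-s*y,s*x+c*y])
def torig(p):
    c,s=np.cos(YAW),np.sin(YAW); d=np.array(p[:2])-O; return np.array([c*d[0]+s*d[1],-s*d[0]+c*d[1]])
def go(x,y,z,ya):  # ya: world angle of tool y; prints row shift from present pose
    s=bot.observe(); R=cv2.Rodrigues(np.array(s["tcp_rot"],float))[0]
    p=np.array(s["tool_pos"]); cur=np.arctan2(R[1,1],R[0,1])
    print("now",np.round(p,1),"ya %.3f"%cur,"q6 %.2f"%s["qpos"][5],"tilt",np.round(R[:,2],3)," shift",np.round(R.T@(np.array([x,y,z])-p),1),"turn %.3f"%-(ya-cur), "t",s["t"])
E
python3 - <<'E'
from h import *
import pickle
f=pickle.load(open("f0.pkl","rb"))["top"]
for u,v in((262.2,170.3),(303.1,175.1)): print(torig(onz(f,u,v,92)))
go(390,-60,200,0.3)
go(425,374,180,1.62)
E
```

```text
[70.10873665 71.20206602]
[ 68.57215018 -66.43514984]
now [ 209.3 -535.1  230.6] ya -1.198 q6 -0.02 tilt [-0.001  0.002 -1.   ]  shift [ 341.4 -376.6   31.2] turn -1.498 t 0.1
now [ 209.3 -535.1  230.6] ya -1.198 q6 -0.02 tilt [-0.001  0.002 -1.   ]  shift [ 532.  -768.    51.8] turn -2.818 t 0.1
```

Call:
move_arm:
  increments:
    - [1, 55, -25, 5, -0.18]
    - [1, 105, -60, 8, -0.36]
    - [1, 150, -100, 10, -0.54]
    - [1, 190, -145, 15, -0.72]
    - [1, 230, -190, 18, -0.9]
    - [1, 265, -240, 22, -1.08]
    - [1, 295, -290, 26, -1.26]
    - [1, 320, -345, 30, -1.44]
    - [1, 350, -400, 34, -1.62]
    - [1, 380, -455, 38, -1.8]
    - [1, 410, -510, 40, -1.98]
    - [1, 440, -565, 44, -2.16]
    - [1, 465, -620, 46, -2.34]
    - [1, 490, -675, 48, -2.52]
    - [1, 515, -730, 50, -2.7]
    - [1, 532, -768, 52, -2.818]
    - [1, 532, -768, 52, -2.818]
    - [1, 532, -768, 52, -2.818]

```text
t: 2.35
tool_pos: [424.7, 372.8, 178.7]
tcp_rot: [0.077, -3.14, 0.002]
ft_force: [0.1, 0.1, 0.5]
opening: 85.5
grip_force: 0.0
```

```bash
python3 - <<'E'
from h import *
f=bot.grab_frame("wrist");save(f["image"],"w1",1.2)
go(425,374,180,1.62)
for c,st,r in blobs(f,(22,120,60),(35,255,255),40): print(c,st,onz(f,*c,38)[:2],box(f,r,38).round(1).tolist())
for c,st,r in blobs(f,(0,150,60),(8,255,255),40): print(c,st,onz(f,*c,38)[:2])
E
```

```text
now [424.9 372.4 179. ] ya 1.619 q6 -0.92 tilt [-0.001 -0.001 -1.   ]  shift [-0.2  1.6 -1. ] turn -0.001 t 2.4
[256.88870704 189.14157119] [ 246  159   23   58 1222] [432.8022862  377.34933103] [[405.2, 366.2], [404.2, 385.7], [458.8, 389.3], [459.9, 368.5]]
[256.33846154 242.8       ] [246 224  22  39 845] [487.40386737 379.73377515] [[468.1, 368.8], [467.1, 388.8], [508.0, 391.4], [509.0, 370.6]]
[255.89276139 287.36058981] [246 270  21  36 746] [537.79730569 381.94594847] [[518.1, 371.0], [517.1, 391.0], [558.6, 393.6], [559.7, 372.8]]
[255.80944882 327.88188976] [246 312  20  35 635] [588.23921107 384.50517293] [[568.4, 373.1], [567.4, 393.1], [611.9, 395.8], [612.9, 375.1]]
[255.92125984 266.47244094] [246 263  21   7 127] [513.56460278 380.7020467 ]
```

View pics/w1.png

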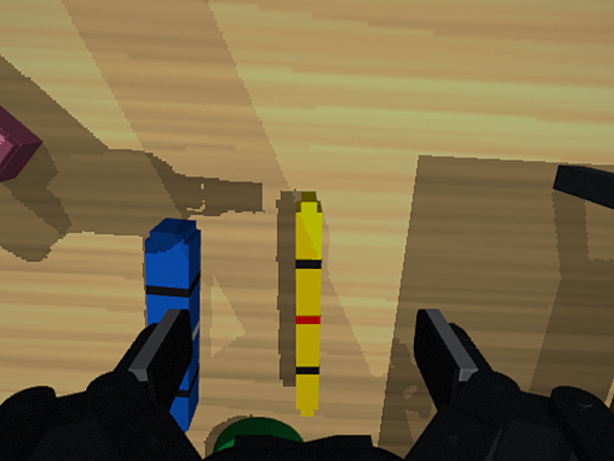

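Call:
move_arm:
  increments:
    - [0.2, -8.5, 4, 50, 0]
    - [0, -8.5, 4, 100, 0]
    - [0, -8.5, 4, 140, 0]
    - [0, -8.5, 4, 160, 0]
    - [0, -8.5, 4, 174, 0]
    - [0, -8.5, 4, 174, 0]
    - [-1, -8.5, 4, 174, 0]
    - [-1, -8.5, 4, 174, 0]
    - [-1, -8.5, 4, 174, 0]
    - [-1, -8.5, 4, 174, 0]
    - [-1, -8.5, 4, 174, 0]
  force: 90

```text
t: 3.78
tool_pos: [434.2, 378.4, 6.7]
tcp_rot: [-0.077, 3.138, 0.002]
ft_force: [0.3, -1.5, 5.7]
opening: 18.9
grip_force: 88.7
```

```bash
python3 - <<'E'
from h import *
p=rig(6,240); print(p)
go(*p,60,-0.104)
E
```

```text
[560.882611    94.08037369]
now [434.2 378.4   6.7] ya 1.620 q6 -0.92 tilt [ 0.002  0.001 -1.   ]  shift [-112.6 -290.2  -53.5] turn 1.724 t 3.775
```

Call:
move_arm:
  increments:
    - [-1, 0, 0, -40, 0]
    - [-1, 0, 0, -90, 0]
    - [-1, -15, -30, -110, 0.15]
    - [-1, -30, -70, -110, 0.33]
    - [-1, -45, -115, -110, 0.51]
    - [-1, -60, -160, -110, 0.69]
    - [-1, -75, -200, -110, 0.87]
    - [-1, -90, -235, -110, 1.05]
    - [-1, -100, -265, -110, 1.23]
    - [-1, -108, -280, -110, 1.41]
    - [-1, -113, -290, -110, 1.59]
    - [-1, -113, -290, -80, 1.724]
    - [-1, -113, -290, -60, 1.724]
    - [-1, -113, -290, -60, 1.724]

```text
t: 5.52
tool_pos: [559.1, 93.7, 63.8]
tcp_rot: [-2.332, -2.101, 0.005]
ft_force: [-0.2, 0.1, -1.2]
opening: 18.6
grip_force: 88.1
```

```bash
python3 - <<'E'
from h import *
import pickle
np.set_printoptions(precision=1,suppress=True)
p=rig(6,240); go(*p,60,-0.104)
w=bot.grab_frame("wrist");s=bot.grab_frame("scene");pickle.dump((w,s),open("f1.pkl","wb"))
a=cv2.resize(w["image"],None,fx=1,fy=1)
q=proj(s,[[545,-60,40]])[0]; print(q)
u,v=int(q[0]),int(q[1]); c=cv2.resize(s["image"][v-75:v+75,max(0,u-100):u+100],(512,384),interpolation=cv2.INTER_CUBIC)
save(cv2.vconcat([a,c])[:],"m1",0.78)
E
```

```text
now [559.1  93.7  63.8] ya -0.104 q6 0.25 tilt [-0. -0. -1.]  shift [0.6 1.8 3.8] turn 0.000 t 5.525
[255.8 200. ]
```

View pics/m1.png

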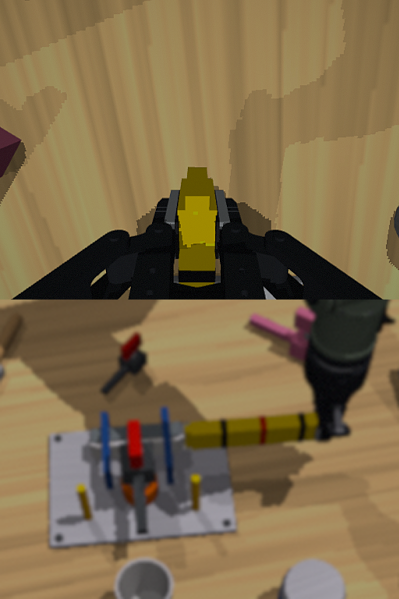

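Lower half: the bar is held level, tip just short of the entry strap. I'll refine the rig origin from the scene view before feeding.

```bash
python3 - <<'E'
from h import *
import pickle
np.set_printoptions(precision=1,suppress=True)
f0=pickle.load(open("f0.pkl","rb"));w,s=pickle.load(open("f1.pkl","rb"))
for f in (f0["scene"],f0["top"]):
    pr=proj(f,[[*rig(x,y),10] for x,y in((-62,-120),(108,-120),(108,120),(-62,120))]).astype(np.int32)
    m=cv2.inRange(hsv(f),np.array((0,0,80)),np.array((180,45,255)))
    k=np.zeros_like(m);cv2.fillConvexPoly(k,pr,1);k=cv2.dilate(k,np.ones((9,9)));m*=k
    m=cv2.morphologyEx(m,cv2.MORPH_CLOSE,np.ones((5,5)))
    c=max(cv2.findContours(m,0,2)[0],key=cv2.contourArea).reshape(-1,2)
    W=np.array([onz(f,u,v,10)[:2] for u,v in c],np.float32)
    r=cv2.minAreaRect(W);b=cv2.boxPoints(r);print("deck c",r,"origin",np.array(r[0])-23*np.array([np.cos(YAW),np.sin(YAW)]));
    for c,st,q in blobs(f,(0,170,90),(6,255,255),6): 
        P=onz(f,*c,136)[:2]
        if np.hypot(*(P-rig(33,0)))<40: print("grip top-ish rig",torig(P))
# bar in scene view: top face yellow contour at z=95 (bottom 57+38)
b=blobs(s,(22,100,90),(35,255,255),30)
for c,st,q in b:
    P=torig(onz(s,*c,95)); 
    if abs(P[0])<60 and P[1]<260: print("bar piece",c,P,[torig(p) for p in box(s,q,95)])
E
```

```text
deck c ((562.94677734375, -97.6314697265625), (140.00062561035156, 170.9537811279297), 84.15843200683594) origin [540.1 -95.2]
grip top-ish rig [40.4 -0.1]
deck c ((554.1934204101562, -146.06643676757812), (238.83230590820312, 170.49417114257812), 84.02386474609375) origin [ 531.3 -143.7]
grip top-ish rig [32.8  1.1]
bar piece [296.2 185.9] [  6.7 187.7] [array([ -3.4, 169.4]), array([ -3.5, 208.4]), array([ 16.5, 206.7]), array([ 16.7, 168.1])]
bar piece [310.2 184.6] [  6.2 223.8] [array([ -2.3, 216.8]), array([ -5.8, 229. ]), array([ 14.5, 231.2]), array([ 17.8, 219.2])]
bar piece [256.  188.9] [ 6.2 85.3] [array([-7.7, 63.8]), array([ -3.6, 106.8]), array([ 17.1, 104.5]), array([13.1, 62.1])]
bar piece [276.4 187.4] [  6.6 137.3] [array([ -2.7, 116.9]), array([ -3.2, 157.5]), array([ 16. , 156.5]), array([ 16.5, 116.2])]
```

Call:
move_arm:
  increments:
    - [-1, 0, 3, 25, 0]
    - [-1, 0, 3, 45, 0]
    - [-1, 0, 3, 45, 0]
    - [-1, -20, 3, 45, 0]
    - [-1, -40, 3, 45, 0]
    - [-1, -60, 3, 45, 0]
    - [-1, -60, 3, 45, 0]

```text
t: 6.5
tool_pos: [557.0, 31.8, 20.6]
tcp_rot: [2.337, 2.099, -0.0]
ft_force: [-0.0, 0.2, -0.8]
opening: 18.6
grip_force: 88.2
```

```bash
sed -i 's/^O=.*YAW/O=np.array([531.4,-143.8]); YAW/' h.py; python3 - <<'E'
from h import *
np.set_printoptions(precision=1,suppress=True)
p=rig(6,79.4); go(*p,18,-0.104)
s=bot.grab_frame("scene");t=bot.grab_frame("top")
q=proj(s,[[545,-60,40]])[0];u,v=map(int,q)
a=cv2.resize(s["image"][v-60:v+60,u-80:u+80],(640,480),interpolation=cv2.INTER_CUBIC)
save(a,"s2")
E
```

```text
now [557.   31.8  20.6] ya -0.107 q6 0.14 tilt [-0. -0. -1.]  shift [-97.9  -1.    2.7] turn -0.003 t 6.5
```

View pics/s2.png

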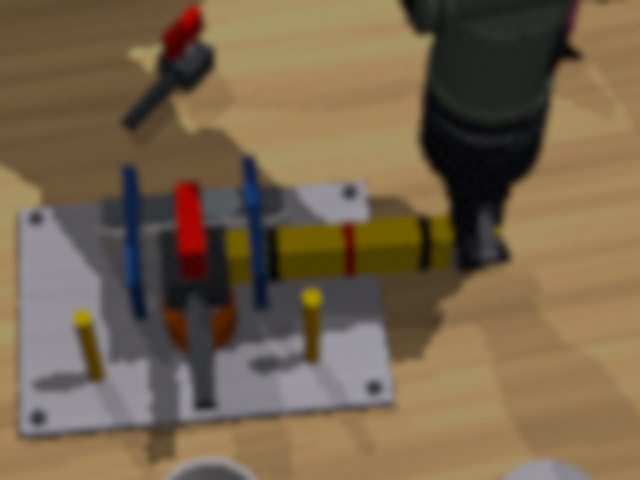

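The bar's tip is under the entry strap at (255,245) with no contact. I'll lower it slightly and continue.

Call:
move_arm:
  increments:
    - [-1, 0, -0.5, 2, 0.0]
    - [-1, -18, -1, 2.5, 0.0]
    - [-1, -36, -1, 2.5, 0.0]
    - [-1, -54, -1, 2.5, 0]
    - [-1, -70, -1, 2.5, 0]
    - [-1, -86, -1, 2.5, 0]
    - [-1, -98, -1, 2.5, 0]
    - [-1, -98, -1, 2.5, 0]
    - [-1, -98, -1, 2.5, 0]

```text
t: 7.72
tool_pos: [546.2, -63.3, 17.8]
tcp_rot: [-2.334, -2.103, -0.0]
ft_force: [0.2, -0.1, -1.3]
opening: 19.0
grip_force: 88.2
```

```bash
python3 - <<'E'
from h import *
np.set_printoptions(precision=1,suppress=True)
p=rig(6,79.4); go(*p,18,-0.104); print(bot.observe()["ft_force"])
s=bot.grab_frame("scene");t=bot.grab_frame("top")
for f in(s,t):
  for c,st,r in blobs(f,(0,150,60),(6,255,255),3)+blobs(f,(22,120,60),(35,255,255),8):
    P=torig(onz(f,*c,48))
    if np.hypot(*P)<130: print(c,st[4],P)
u,v=map(int,proj(s,[[545,-120,40]])[0])
save(cv2.resize(s["image"][v-45:v+45,u-60:u+60],(800,600),interpolation=cv2.INTER_CUBIC),"s3")
E
```

```text
now [546.2 -63.3  17.8] ya -0.104 q6 -0.03 tilt [ 0.  0. -1.]  shift [-2.2 -0.4 -0.2] turn 0.000 t 7.725
[ 0.2 -0.1 -1.3]
[222.  197.2] 134 [-7.4 -3.1]
[248.1 203.1] 56 [16.8 63.4]
[234.  203.9] 72 [15.9 26.8]
[241.9 202.4] 20 [13.3 47.6]
[261.6 200.2] 9 [11.5 99.2]
[196.6 207.4] 216 [ 17.  -70.1]
[212.5 205.6] 59 [ 15.8 -28.9]
[252.2 215.1] 23 [53.3 70.9]
[195.8 221.4] 36 [ 57.9 -73.2]
[283.3 181.7] 79 [44.9 -6.1]
[302.7 175.4] 18 [ 73.9 -70.8]
[285.6 193.9] 65 [  3.6 -18.1]
[300.6 195.3] 80 [  4.  -69.7]
```

View pics/s3.png

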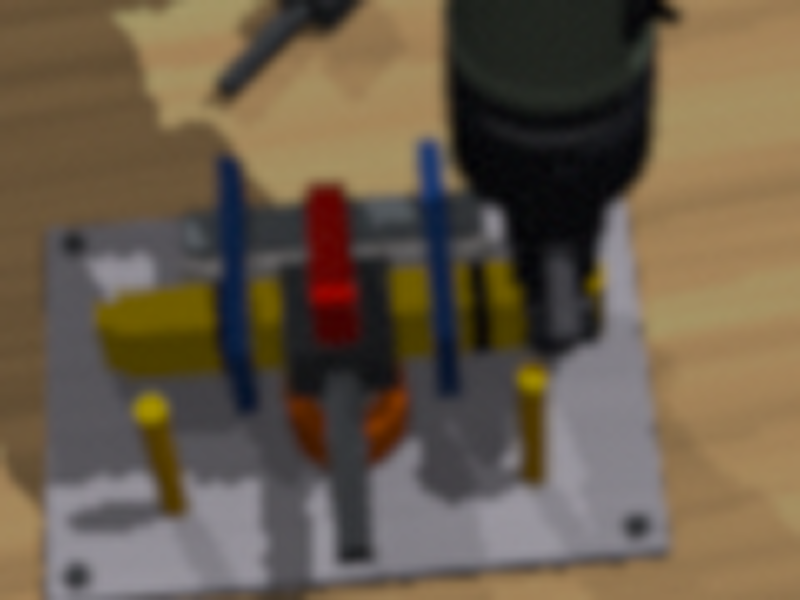

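```bash
python3 - <<'E'
from h import *
np.set_printoptions(precision=1,suppress=True)
s=bot.grab_frame("scene");t=bot.grab_frame("top")
for n,f in(("s",s),("t",t)):
  im=f["image"].astype(np.float32)
  for name,x,z in(("bar",6,48),("straptop",-20,58),("fence",-25,48)):
    ys=np.arange(-112,72,2.0)
    uv=proj(f,[[*rig(x,y),z] for y in ys]).astype(np.float32)
    c=cv2.remap(im,uv[:,0].reshape(1,-1),uv[:,1].reshape(1,-1),cv2.INTER_LINEAR)[0].astype(int)
    print(n,name); print(" ".join("%d:%d,%d,%d"%(y,*k) for y,k in zip(ys,c)))
E
```

```text
s bar
-112:89,84,85 -110:87,85,90 -108:87,85,90 -106:87,85,90 -104:87,85,91 -102:87,85,90 -100:87,85,90 -98:91,86,82 -96:98,88,65 -94:105,90,40 -92:110,92,15 -90:111,92,8 -88:112,93,2 -86:112,93,0 -84:111,92,0 -82:111,93,0 -80:112,92,0 -78:112,92,0 -76:112,92,0 -74:112,92,0 -72:112,92,0 -70:112,93,0 -68:111,92,0 -66:111,92,0 -64:112,92,0 -62:112,92,0 -60:112,92,0 -58:112,93,0 -56:112,93,0 -54:112,92,0 -52:105,86,0 -50:89,73,6 -48:60,51,26 -46:31,34,46 -44:16,31,57 -42:10,31,63 -40:16,33,64 -38:35,42,58 -36:60,56,42 -34:82,69,20 -32:99,82,0 -30:109,89,0 -28:110,91,0 -26:104,85,0 -24:88,73,6 -22:62,53,26 -20:41,40,33 -18:33,33,34 -16:34,30,33 -14:48,27,30 -12:82,20,21 -10:113,13,11 -8:134,7,4 -6:142,3,1 -4:142,2,0 -2:143,5,0 0:144,6,1 2:139,7,3 4:125,13,10 6:91,19,19 8:59,21,23 10:34,23,25 12:24,24,27 14:26,27,29 16:32,31,28 18:49,43,26 20:73,62,20 22:97,80,2 24:106,88,0 26:111,92,0 28:112,92,0 30:112,92,0 32:103,86,12 34:83,72,33 36:56,55,52 38:27,39,62 40:18,35,64 42:32,40,59 44:56,52,48 46:79,67,28 48:84,70,5 50:72,59,1 52:50,41,3 54:30,25,5 56:38,32,5 58:64,53,1 60:88,73,0 62:103,8
[... 5273 characters left out ...]
9,71 -42:31,47,71 -40:32,45,73 -38:32,45,66 -36:35,46,56 -34:45,52,55 -32:54,58,56 -30:59,64,61 -28:61,67,64 -26:62,67,64 -24:61,66,62 -22:60,65,61 -20:62,65,63 -18:62,65,64 -16:61,65,62 -14:61,65,62 -12:60,65,63 -10:62,65,63 -8:62,64,63 -6:61,63,61 -4:60,64,62 -2:61,65,66 0:65,70,67 2:69,76,67 4:69,77,66 6:67,78,64 8:65,76,61 10:56,65,51 12:41,47,38 14:50,57,46 16:62,69,55 18:65,73,60 20:67,74,61 22:64,71,57 24:65,73,58 26:67,75,59 28:69,79,62 30:71,83,65 32:72,82,65 34:71,82,66 36:71,82,66 38:70,80,65 40:70,78,64 42:70,79,64 44:70,78,62 46:67,76,60 48:64,74,58 50:62,72,57 52:61,70,55 54:61,68,54 56:60,69,53 58:58,67,52 60:57,64,50 62:58,63,51 64:59,64,53 66:57,63,52 68:56,62,50 70:56,63,48
```

Call:
move_arm:
  increments:
    - [-1, -2, 0, 0, 0]
    - [-1, -3.7, 0, 0, 0]
    - [-1, -3.7, 0, 0, 0]
    - [-1, -3.7, 0, 0.5, 0]

```text
t: 8.43
tool_pos: [545.8, -67.3, 17.3]
tcp_rot: [2.334, 2.103, 0.0]
ft_force: [-0.2, 0.1, -1.3]
opening: 19.0
grip_force: 88.2
```

```bash
cat >> h.py <<'E'
def dips(f,x,z,y0,y1,ch=0,step=0.5):
    ys=np.arange(y0,y1,step); uv=proj(f,[[*rig(x,y),z] for y in ys]).astype(np.float32)
    c=cv2.remap(f["image"].astype(np.float32),uv[:,0].reshape(1,-1),uv[:,1].reshape(1,-1),cv2.INTER_LINEAR)[0][:,ch]
    return ys,c
def dark(f,x,z,y0,y1,ch=0): # centroid of dark dip
    ys,c=dips(f,x,z,y0,y1,ch); w=np.clip((c.max()+c.min())/2-c,0,None); return (w*ys).sum()/w.sum()
def tip(f,x,z,y0,y1): # edge where blue falls (yellow starts)
    ys,c=dips(f,x,z,y0,y1,2); h=(c.max()+c.min())/2; return ys[np.argmax(c<h)]
E
python3 - <<'E'
from h import *
s=bot.grab_frame("scene");t=bot.grab_frame("top")
print(bot.observe()["tool_pos"],torig(bot.observe()["tool_pos"]),bot.observe()["ft_force"])
print("scene straps@bar",dark(s,6,58,-52,-30),dark(s,6,58,30,47),"band",dark(s,6,48,44,62),"tip",tip(s,6,48,-112,-85))
print("top straps",dark(t,-20,58,-50,-28),"tip",tip(t,6,48,-112,-85))
E
```

```text
[545.74101671 -67.26211557  17.24739646] [ 6.31793175 77.61311907] [ 0.50319455  0.40727006 -1.22958556]
scene straps@bar -43.52141872728091 41.35096751717944 band 48.394585677652046 tip -98.5
top straps -39.272598484284174 tip -98.5
```

Call:
move_arm:
  increments:
    - [0, 0, 0, 0.5, 0]
    - [0, 0, 0, 0.5, 0]
    - [0, 0, 0, 0.5, 0]
    - [0, 0, 0, -50, 0]
    - [0, 0, 0, -110, 0]
    - [0.2, 0, 0, -170, 0]
    - [0.2, -20, 8, -205, 0.18]
    - [0.2, -40, 16, -205, 0.36]
    - [0.2, -60, 22, -205, 0.54]
    - [0.2, -77, 27, -205, 0.72]
    - [0.2, -77, 27, -205, 0.9]
    - [0.2, -77, 27, -205, 1.08]
    - [0.2, -77, 27, -205, 1.26]
    - [0.2, -77, 27, -205, 1.44]
    - [0.2, -77, 27, -205, 1.571]
    - [0.2, -77, 27, -205, 1.571]
    - [0.2, -77, 27, -205, 1.571]

```text
t: 10.65
tool_pos: [564.7, -146.6, 222.3]
tcp_rot: [3.137, -0.161, 0.0]
ft_force: [0.2, -0.6, -0.4]
opening: 51.3
grip_force: 0.0
```

```bash
python3 - <<'E'
from h import *
np.set_printoptions(precision=1,suppress=True)
go(*rig(33.2,0),107,-1.675)
w=bot.grab_frame("wrist")
for c,st,r in blobs(w,(0,150,60),(8,255,255),60): print("red",c,st,torig(onz(w,*c,136)),[torig(p) for p in box(w,r,136)])
for n in "scene","top":
    f=bot.grab_frame(n);print(n,"tip",tip(f,6,48,-112,-85),n=="scene" and dark(f,6,48,44,62))
save(w["image"],"w4",1.2)
E
```

```text
now [ 564.7 -146.6  222.3] ya -1.673 q6 1.40 tilt [ 0. -0. -1.]  shift [ -0.2   0.6 115.3] turn 0.002 t 10.65
red [254.7 194.5] [ 245  159   21   72 1447] [38.7 -1. ] [array([65.7,  6.1]), array([65.8, -8.3]), array([ 9.7, -9.1]), array([9.6, 6.4])]
red [251.7 337.1] [240 319  26  35 499] [-93.4   1. ] [array([-100.4,   17.2]), array([-73.6,  -4.7]), array([-86.2, -15.3]), array([-113.8,    6.6])]
scene tip -98.5 48.79601438911702
top tip -101.0 False
```

View pics/w4.png

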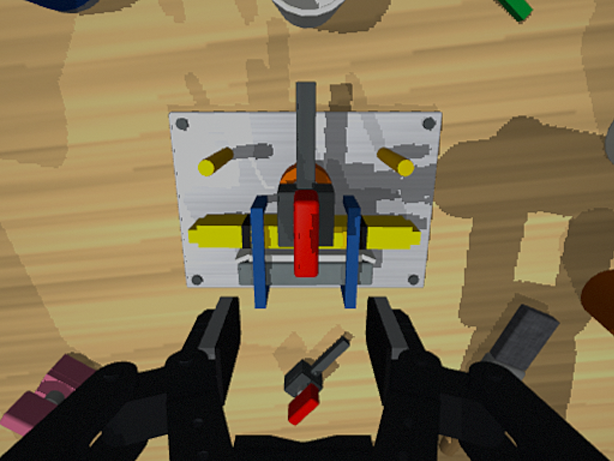

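The bar lies in the lane under both straps (190–420,232), and the red key is seated at (306,235) with its arm pointing straight up in the image. The shoe's white face line is at about y=258.

```bash
python3 - <<'E'
from h import *
import pickle
np.set_printoptions(precision=1,suppress=True)
f=bot.grab_frame("wrist"); pickle.dump(f,open("w4.pkl","wb"))
m=cv2.inRange(hsv(f),np.array((0,0,60)),np.array((180,45,255)))
pr=proj(f,[[*rig(x,y),10] for x,y in((-62,-120),(108,-120),(108,120),(-62,120))])
k=np.zeros_like(m);cv2.fillConvexPoly(k,pr.astype(np.int32),255);k=cv2.dilate(k,np.ones((11,11)))
m&=k; m=cv2.morphologyEx(m,cv2.MORPH_CLOSE,np.ones((25,25)))
c=max(cv2.findContours(m,0,2)[0],key=cv2.contourArea).reshape(-1,2)
W=np.array([torig(onz(f,u,v,10)) for u,v in c],np.float32)
print("deck (want 23,0)",cv2.minAreaRect(W), W.min(0),W.max(0))
# x-profile between straps, at y=+-25 : z=48 plane
for y in(-27,27):
  for z in (48,):
    xs=np.arange(-40,24,1.0);uv=proj(f,[[*rig(x,y),z] for x in xs]).astype(np.float32)
    q=cv2.remap(f["image"].astype(np.float32),uv[:,0].reshape(1,-1),uv[:,1].reshape(1,-1),cv2.INTER_LINEAR)[0].astype(int)
    print(y,z," ".join("%d:%d,%d"%(x,a[0],a[2]) for x,a in zip(xs,q)))
print("posts", [torig(onz(f,c[0][0],c[0][1],92)) for c in blobs(f,(22,120,60),(35,255,255),20) if c[0][1]<160])
for u,v in((168,112),(442,110),(424,288),(184,288)): print(torig(onz(f,u/1.2,v/1.2,10)))
print(proj(f,[[*rig(-10,y),29] for y in(-50,50)]), onz(f,200/1.2,245/1.2,29))
E
```

```text
deck (want 23,0) ((22.30919647216797, -1.3848342895507812), (182.2800750732422, 239.67308044433594), 0.09435200691223145) [ -68.7 -121.3] [113.4 118.6]
-27 48 -40:150,161 -39:122,130 -38:94,105 -37:100,111 -36:100,111 -35:102,112 -34:102,113 -33:102,113 -32:102,113 -31:102,113 -30:103,113 -29:103,114 -28:102,114 -27:102,114 -26:102,113 -25:101,112 -24:101,112 -23:100,111 -22:101,113 -21:101,112 -20:95,105 -19:78,87 -18:58,64 -17:66,68 -16:143,145 -15:188,190 -14:189,189 -13:187,188 -12:185,186 -11:166,167 -10:117,117 -9:61,58 -8:69,68 -7:69,71 -6:62,74 -5:104,60 -4:170,20 -3:194,0 -2:186,0 -1:183,0 0:185,0 1:187,0 2:189,0 3:188,0 4:188,0 5:190,0 6:192,0 7:195,0 8:197,0 9:193,0 10:168,0 11:133,0 12:137,0 13:139,0 14:142,0 15:131,0 16:93,0 17:79,0 18:78,0 19:78,0 20:77,0 21:78,0 22:79,0 23:79,0
27 48 -40:155,165 -39:122,131 -38:95,103 -37:99,109 -36:100,111 -35:100,109 -34:99,108 -33:99,109 -32:99,110 -31:99,110 -30:99,110 -29:99,110 -28:99,110 -27:99,110 -26:99,110 -25:101,112 -24:103,115 -23:104,115 -22:105,116 -21:105,116 -20:97,108 -19:76,86 -18:63,69 -17:97,98 -16:173,174 -15:193,195 -14:192,194 -13:193,194 -12:187,189 -11:154,155 -10:100,99 -9:66,63 -8:69,67 -7:70,70 -6:64,74 -5:93,67 -4:147,24 -3:182,0 -2:188,0 -1:185,0 0:185,0 1:186,0 2:186,0 3:185,0 4:186,0 5:185,0 6:185,0 7:185,0 8:185,0 9:185,0 10:185,0 11:185,0 12:185,0 13:185,0 14:187,0 15:184,0 16:147,0 17:79,0 18:70,0 19:75,0 20:75,0 21:74,0 22:74,0 23:75,0
posts [array([76.5, 63.2]), array([ 76.6, -64.9])]
[108.  118.2]
[ 109.9 -120.8]
[ -62.  -122.3]
[-62.  120.7]
[[297.9 205.4]
 [207.7 205.4]] [532.8 -48.1  29. ]
```

Call:
move_arm:
  increments:
    - [0, 0, 1.5, 50, 0]
    - [-0.2, 0, 1.5, 95, 0]
    - [-0.2, 0, 1.5, 114, 0]
    - [-0.2, 0, 1.5, 114, 0]
    - [-1, 0, 1.5, 114, 0]
    - [-1, 0, 1.5, 114, 0]
    - [-1, 0, 1.5, 114, 0]
    - [-1, 0, 1.5, 114, 0]
  force: 100

```text
t: 11.85
tool_pos: [565.4, -148.4, 109.7]
tcp_rot: [3.137, -0.164, 0.005]
ft_force: [0.6, -0.3, 5.9]
opening: 14.6
grip_force: 98.5
```

```bash
sed -i 's/^O=.*YAW=/O=np.array([531.5,-144.6]); YAW=/' h.py; python3 - <<'E'
from h import *
np.set_printoptions(precision=2,suppress=True)
go(*rig(33.2,0),107,-1.675); s=bot.observe();print(s["ft_force"],s["torque"],s["opening"])
E
```

```text
now [ 565.4 -148.4  109.7] ya -1.675 q6 1.40 tilt [ 0. -0. -1.]  shift [-0.9 -0.3  2.7] turn 0.000 t 11.85
[ 0.6  -0.28  5.91] [0.01 0.03 0.01] 14.562093518392366
```

Call:
move_arm:
  increments:
    - [-1, 0, 0, -1, -0.1]
    - [-1, 0, 0, -1, -0.22]
    - [-1, 0, 0, -1, -0.35]
    - [-1, 0, 0, -1, -0.48]
    - [-1, 0, 0, -1, -0.6]
    - [-1, 0, 0, -1, -0.72]
    - [-1, 0, 0, -1, -0.82]
    - [-1, 0, 0, -1, -0.84]
    - [-1, 0, 0, -1, -0.84]

```text
t: 12.98
tool_pos: [565.1, -148.1, 109.8]
tcp_rot: [2.931, 1.127, 0.002]
ft_force: [2.0, 0.9, 2.9]
opening: 14.0
grip_force: 98.6
```

```bash
python3 - <<'E'
from h import *
np.set_printoptions(precision=2,suppress=True)
go(*rig(33.2,0),107,-1.675+.84); s=bot.observe();print(s["ft_force"],s["torque"],s["opening"])
E
```

```text
now [ 565.1 -148.1  109.8] ya -0.836 q6 0.56 tilt [ 0. -0. -1.]  shift [-0.4 -0.4  2.8] turn -0.001 t 12.975
[1.97 0.92 2.89] [ 0.1  -0.23 -0.19] 14.04045949578422
```

Call:
move_arm:
  increments:
    - [-1, 0, 0, 0, 0.08]
    - [-1, 0, 0, -15, 0.08]
    - [-1, 0, 0, -34, 0.08]
    - [-1, 0, 0, -38, 0.26]
    - [-1, 0, 0, -38, 0.44]
    - [-1, 0, 0, -38, 0.62]
    - [-1, 0, 0, -38, 0.8]
    - [-1, 0, 0, -38, 0.98]
    - [-1, 0, 0, -38, 1.16]
    - [-1, 0, 0, -38, 1.34]
    - [-1, 0, 0, -38, 1.52]
    - [-1, 0, 0, -38, 1.66]
    - [-1, 0, 0, -38, 1.66]
    - [-1, 0, 0, -38, 1.66]

```text
t: 14.72
tool_pos: [564.0, -148.1, 147.3]
tcp_rot: [2.813, -1.397, -0.002]
ft_force: [0.6, -0.4, -2.4]
opening: 14.3
grip_force: 98.9
```

```bash
python3 - <<'E'
from h import *
import pickle
np.set_printoptions(precision=2,suppress=True)
go(*rig(33.2,0),110,-1.675-.82); s=bot.observe();print(s["ft_force"],s["torque"],s["opening"])
f=bot.grab_frame("scene");pickle.dump(f,open("lift.pkl","wb"));w=bot.grab_frame("wrist")
u,v=map(int,proj(f,[[565,-148,80]])[0])
save(np.hstack([cv2.resize(f["image"][v-35:v+35,u-45:u+45],(514,400),interpolation=cv2.INTER_CUBIC),cv2.resize(w["image"][100:300,180:330],(286,400))]),"l5")
E
```

```text
now [ 564.  -148.1  147.3] ya -2.493 q6 2.22 tilt [-0.  0. -1.]  shift [ 0.3 -0.4 37.3] turn 0.002 t 14.725
[ 0.58 -0.44 -2.4 ] [-0.    0.04  0.02] 14.336912477168658
```

View pics/l5.png

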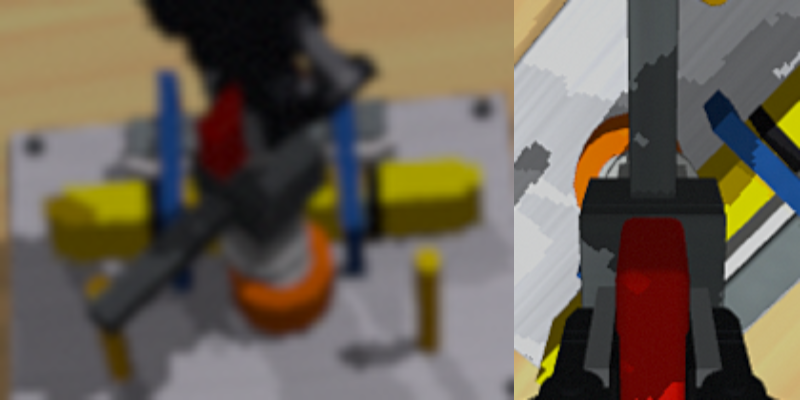

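The left view shows the key lifted clear at (260,170), with the roller swung to (285,290). The key's arm is clear of the post. I'll reseat now.

Call:
move_arm:
  increments:
    - [-1, 0.3, -0.3, 8, 0]
    - [-1, 0.3, -0.3, 12, 0]
    - [-1, 0.3, -0.3, 16, 0]
    - [-1, 0.3, -0.3, 20, 0]
    - [-1, 0.3, -0.3, 20, 0]

```text
t: 15.45
tool_pos: [564.9, -148.2, 127.0]
tcp_rot: [2.812, -1.401, -0.0]
ft_force: [0.4, -0.8, -3.0]
opening: 13.9
grip_force: 98.9
```

Call:
move_arm:
  increments:
    - [-1, 0, 0, 6, 0]
    - [-1, 0, 0, 11, 0]
    - [-1, 0, 0, 15, 0]
    - [-1, 0, 0, 17, 0]
    - [-1, 0, 0, 17, 0]

```text
t: 16.08
tool_pos: [564.9, -148.2, 110.2]
tcp_rot: [2.812, -1.401, -0.0]
ft_force: [0.3, -0.7, -3.0]
opening: 14.4
grip_force: 98.9
```

Call:
move_arm:
  increments:
    - [-1, 0, 0, 0, -0.1]
    - [-1, 0, 0, 0, -0.22]
    - [-1, 0, 0, 0, -0.34]
    - [-1, 0, 0, 0, -0.46]
    - [-1, 0, 0, 0, -0.54]
    - [-1, 0, 0, 0, -0.6]

```text
t: 16.82
tool_pos: [565.3, -148.5, 110.5]
tcp_rot: [3.1, -0.505, 0.002]
ft_force: [0.5, -1.1, -4.0]
opening: 14.1
grip_force: 98.9
```

```bash
cat > o.py <<'E'
from h import *
np.set_printoptions(precision=2,suppress=True)
s=bot.observe();R=cv2.Rodrigues(np.array(s["tcp_rot"],float))[0]
ya=np.arctan2(R[1,1],R[0,1]);print("key ang %.3f"%(ya+1.675),s["tool_pos"],s["ft_force"],s["torque"],np.array(s["joint_efforts"]))
E
python3 o.py
```

```text
key ang -0.219 [ 565.35 -148.54  110.54] [ 0.51 -1.13 -4.02] [-0.32 -0.13 -0.33] [  0.89 -46.41 -20.78   0.12   0.38   0.05]
```

Call:
move_arm:
  increments:
    - [-1, 0, 0, 0, -0.06]
    - [-1, 0, 0, 0, -0.12]
    - [-1, 0, 0, 0, -0.18]
    - [-1, 0, 0, 0, -0.24]

```text
t: 17.32
tool_pos: [565.3, -148.4, 110.5]
tcp_rot: [3.139, -0.131, 0.002]
ft_force: [1.2, -1.0, -3.4]
opening: 14.2
grip_force: 98.9
```

```bash
python3 o.py
```

```text
key ang 0.021 [ 565.35 -148.4   110.52] [ 1.23 -1.02 -3.45] [-0.21 -0.16 -0.32] [  0.7  -46.38 -20.8    0.02   0.37   0.08]
```

Call:
move_arm:
  increments:
    - [-1, 0, 0, 0, -0.06]
    - [-1, 0, 0, 0, -0.12]
    - [-1, 0, 0, 0, -0.18]

```text
t: 17.7
tool_pos: [565.3, -148.3, 110.5]
tcp_rot: [3.138, 0.152, 0.002]
ft_force: [0.8, -0.2, -3.8]
opening: 14.0
grip_force: 98.9
```

```bash
python3 o.py
```

```text
key ang 0.201 [ 565.34 -148.35  110.52] [ 0.83 -0.24 -3.83] [-0.09 -0.23 -0.33] [  0.6  -46.37 -20.82  -0.05   0.35   0.06]
```

Call:
move_arm:
  increments:
    - [-1, 0, 0, 0, -0.04]
    - [-1, 0, 0, 0, -0.08]

```text
t: 17.95
tool_pos: [565.3, -148.3, 110.5]
tcp_rot: [3.129, 0.276, 0.002]
ft_force: [-0.0, -0.8, -3.8]
opening: 14.0
grip_force: 98.9
```

```bash
python3 o.py
```

```text
key ang 0.280 [ 565.34 -148.3   110.53] [-0.04 -0.84 -3.82] [-0.18 -0.15 -0.37] [  0.58 -46.36 -20.82  -0.09   0.35  -0.1 ]
```

Call:
move_arm:
  increments:
    - [-1, 0, 0, 0, -0.04]
    - [-1, 0, 0, 0, -0.08]

```text
t: 18.2
tool_pos: [565.3, -148.3, 110.5]
tcp_rot: [3.116, 0.401, 0.002]
ft_force: [0.5, -1.1, -3.2]
opening: 14.1
grip_force: 98.9
```

```bash
python3 o.py; python3 - <<'E'
from h import *
import pickle
f=bot.grab_frame("scene");g=pickle.load(open("lift.pkl","rb"))
pickle.dump(f,open("nip.pkl","wb"))
# x-profile of far bar piece (y=-75) at z=48: lower edge / upper edge crossing
for n,q in(("lift",g),("nip",f)):
  for y in(-80,-70,-60,80):
    xs=np.arange(-35,40,.5);uv=proj(q,[[*rig(x,y),48] for x in xs]).astype(np.float32)
    c=cv2.remap(q["image"].astype(np.float32),uv[:,0].reshape(1,-1),uv[:,1].reshape(1,-1),cv2.INTER_LINEAR)[0]
    h=(c[:,0]-c[:,2]); on=xs[h>h.max()/2]; print(n,y,on.min(),on.max())
E
```

```text
key ang 0.360 [ 565.33 -148.27  110.53] [ 0.48 -1.11 -3.17] [-0.15 -0.18 -0.44] [  0.56 -46.36 -20.83  -0.13   0.34  -0.13]
lift -80 -2.5 20.0
lift -70 -2.5 20.5
lift -60 -3.0 21.0
lift 80 -1.0 22.0
nip -80 -9.0 11.5
nip -70 -9.5 12.5
nip -60 -10.0 13.0
nip 80 -9.5 13.5
```

Call:
move_arm:
  increments:
    - [-1, 0, 0, 0, -0.04]
    - [-1, 0, 0, 0, -0.07]

```text
t: 18.5
tool_pos: [565.3, -148.2, 110.5]
tcp_rot: [3.1, 0.509, 0.002]
ft_force: [0.5, -1.0, -2.7]
opening: 14.3
grip_force: 98.9
```

```bash
python3 o.py
```

```text
key ang 0.430 [ 565.29 -148.24  110.51] [ 0.47 -1.03 -2.68] [-0.15 -0.21 -0.41] [  0.52 -46.2  -20.57  -0.18   0.45  -0.23]
```

Call:
move_arm:
  increments:
    - [-1, 0, 0, 0.5, 0.03]
    - [-0.3, 0, 0, 0.5, 0.03]
    - [0, 0, 0, 0.5, 0.03]
    - [0, 0, 0, 0, 0.03]
    - [0, 0, 0, -50, 0.03]
    - [0, 0, 0, -100, 0.2]
    - [0, 0, 0, -112, 0.38]
    - [0, 0, 0, -112, 0.43]
    - [0, 0, 0, -112, 0.43]
    - [0, 0, 0, -112, 0.43]

```text
t: 19.75
tool_pos: [564.7, -148.1, 222.1]
tcp_rot: [-3.137, 0.162, 0.001]
ft_force: [0.1, 0.8, 0.0]
opening: 43.0
grip_force: 0.0
```

```bash
python3 o.py; python3 - <<'E'
from h import *
import pickle
w=bot.grab_frame("wrist");w0=pickle.load(open("w4.pkl","rb"));pickle.dump(w,open("w6.pkl","wb"))
for n,q in(("before",w0),("after",w)):
  cam=ray(q,0,0)[0]; print(n,"cam rig",torig(cam),cam[2])
  for y in(-27,-25,27,-70,70):
    xs=np.arange(-45,24,.25);uv=proj(q,[[*rig(x,y),48] for x in xs]).astype(np.float32)
    c=cv2.remap(q["image"].astype(np.float32),uv[:,0].reshape(1,-1),uv[:,1].reshape(1,-1),cv2.INTER_LINEAR)[0]
    h=c[:,0]-c[:,2]; bar=xs[h>70]; sh=xs[(c.min(1)>130)&(xs>-30)]
    print(y,"bar",bar.min(),bar.max(),"white",sh.min() if len(sh) else None,sh.max() if len(sh) else None)
a=[]
for q in(w0,w): a.append(cv2.resize(q["image"][85:250,135:375],(400,275)))
b=w["image"][150:240,150:360]
save(np.vstack([np.hstack(a),cv2.resize(b,(800,325),interpolation=cv2.INTER_CUBIC)]),"l6")
E
```

```text
key ang 0.001 [ 564.72 -148.12  222.05] [0.07 0.8  0.03] [-0.   -0.04 -0.  ] [  0.   -42.73 -23.4   -0.     0.    -0.  ]
before cam rig [115.86912117   2.03028358] 366.07621606134927
-27 bar -45.0 23.75 white -16.25 -10.5
-25 bar -45.0 13.75 white -16.25 -10.5
27 bar -45.0 23.75 white -16.5 -11.0
-70 bar -45.0 23.75 white -29.75 -5.25
70 bar -45.0 23.75 white -29.75 -4.0
after cam rig [116.17681959   0.52040252] 365.7429841555361
-27 bar -45.0 6.25 white -17.25 -13.5
-25 bar -45.0 5.75 white -17.25 -13.5
27 bar -45.0 23.75 white -17.75 -13.5
-70 bar -45.0 17.25 white -29.75 23.75
70 bar -45.0 17.25 white -29.75 23.75
```

View pics/l6.png

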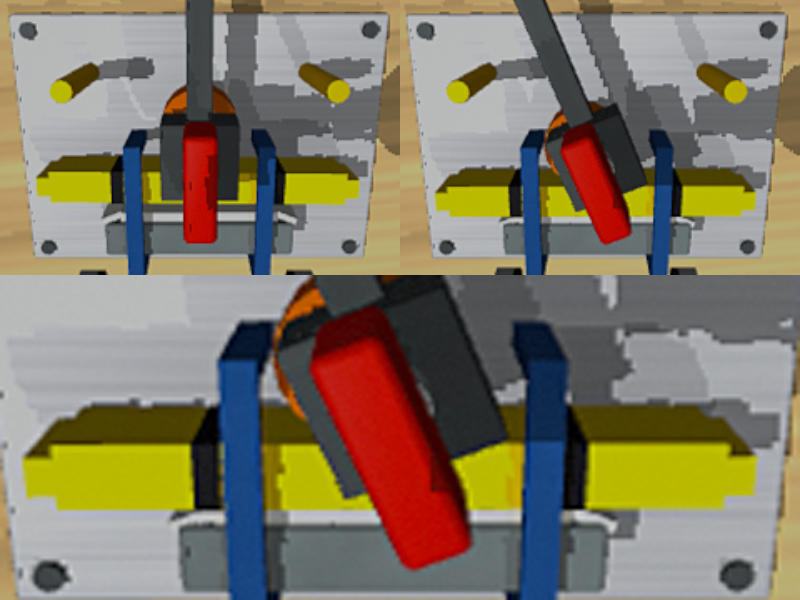

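The shoe is pressed back, with the bar flush on its face (bar edge at −13.2, up from a shoe rest of about −12). That's roughly 1.3–1.5 mm, so I'll tighten about 0.06 rad more.

Call:
move_arm:
  increments:
    - [0, 0.2, 0, 40, -0.18]
    - [0, 0.2, 0, 80, -0.36]
    - [-0.2, 0.2, 0, 105, -0.4]
    - [-0.2, 0.2, 0, 111.5, -0.4]
    - [-0.2, 0.2, 0, 111.5, -0.4]
    - [-1, 0.2, 0, 111.5, -0.4]
    - [-1, 0.2, 0, 111.5, -0.4]
    - [-1, 0.2, 0, 111.5, -0.4]
    - [-1, 0.2, 0, 111.5, -0.4]
    - [-1, 0.2, 0, 111.5, -0.43]
    - [-1, 0.2, 0, 111.5, -0.46]
    - [-1, 0.2, 0, 111.5, -0.49]

```text
t: 21.3
tool_pos: [566.1, -148.2, 112.4]
tcp_rot: [3.083, 0.601, 0.005]
ft_force: [-0.4, 1.1, 6.0]
opening: 14.3
grip_force: 98.9
```

```bash
python3 o.py
```

```text
key ang 0.489 [ 566.11 -148.16  112.41] [-0.35  1.11  6.01] [ 0.13  0.07 -0.43] [ -0.1  -40.82 -18.53  -0.44  -0.16  -0.24]
```

Call:
move_arm:
  increments:
    - [-1, 0, 0, 0, 0.03]
    - [-0.3, 0, 0, 0, 0.03]
    - [0, 0, 0, 0, 0.03]
    - [0, 0, 0, -3, 0.03]
    - [0, 0, 0, -45, 0.03]
    - [0, 0, 0, -75, 0]

```text
t: 22.05
tool_pos: [565.4, -148.3, 187.2]
tcp_rot: [3.083, 0.604, 0.001]
ft_force: [-0.5, -0.7, -0.2]
opening: 43.0
grip_force: 0.0
```

```bash
python3 - <<'E'
from h import *
import pickle
go(*rig(-3.5,-80),17.2,-0.104)
f=bot.grab_frame("scene");t=bot.grab_frame("top");print(tip(f,-2,48,-112,-85),tip(t,-2,48,-112,-85))
E
```

```text
now [ 565.4 -148.3  187.2] ya -1.184 q6 0.91 tilt [ 0.001 -0.    -1.   ]  shift [-70.9  52.6 170. ] turn -1.080 t 22.05
-97.5 -112.0
```

Call:
move_arm:
  increments:
    - [0, -25, 18, 0, -0.18]
    - [0, -45, 34, 0, -0.36]
    - [0, -65, 48, 0, -0.54]
    - [0, -71, 52.5, 0, -0.72]
    - [0, -71, 52.5, 0, -0.9]
    - [0, -71, 52.5, 0, -1.08]
    - [0, -71, 52.5, 55, -1.08]
    - [0, -71, 52.5, 110, -1.08]
    - [0, -71, 52.5, 150, -1.08]
    - [0, -71, 52.5, 170, -1.08]
    - [0, -71, 52.5, 170, -1.08]

```text
t: 23.52
tool_pos: [517.2, -222.7, 13.4]
tcp_rot: [-2.331, -2.098, 0.004]
ft_force: [0.5, 0.3, 0.5]
opening: 43.2
grip_force: 0.0
```

```bash
python3 - <<'E'
from h import *
go(*rig(-3.5,-80),17.2,-0.104)
w=bot.grab_frame("wrist")
xs=np.arange(-35,30,.25)
uv=proj(w,[[*rig(x,-92),48] for x in xs]).astype(np.float32)
c=cv2.remap(w["image"].astype(np.float32),uv[:,0].reshape(1,-1),uv[:,1].reshape(1,-1),cv2.INTER_LINEAR)[0];h=c[:,0]-c[:,2];b=xs[h>50];print(b.min(),b.max(),torig(ray(w,0,0)[0]))
for cc,st,r in blobs(w,(22,120,60),(35,255,255),200): print(cc,st,[np.round(torig(p),1).tolist() for p in box(w,r,48)])
E
```

```text
now [ 517.2 -222.7   13.4] ya -0.105 q6 -0.32 tilt [-0.005  0.002 -1.   ]  shift [-0.8  2.6 -3.8] turn -0.001 t 23.525
-27.0 16.5 [-4.47264885  3.02468092]
[259.74920516  39.3684309 ] [ 226    0   68   81 5347] [[-13.5, 4.8], [-12.9, 27.1], [6.9, 27.1], [7.7, 4.8]]
[259.42790858 154.49785186] [ 229  107   62   98 5819] [[-13.6, -37.1], [-12.8, -3.5], [7.1, -3.5], [8.3, -37.1]]
[259.21101303 292.25094578] [ 233  246   54  100 4758] [[-12.5, -53.9], [7.4, -53.9], [8.9, -100.2], [-13.4, -100.3]]
[502.88235294 351.23235294] [485 339  27  31 340] [[91.1, -97.0], [95.2, -91.0], [109.9, -106.4], [105.9, -112.9]]
```

Call:
move_arm:
  increments:
    - [0, 0, 3.1, -3.5, 0]
    - [0, 0, 3.1, -3.5, 0]
    - [-1, 0, 3.1, -3.5, 0]
    - [-1, 0, 3.1, -3.5, 0]
    - [-1, 0, 3.1, -3.5, 0]
    - [-1, 0, 3.1, -3.5, 0]
  force: 60

```text
t: 24.32
tool_pos: [520.6, -223.8, 20.1]
tcp_rot: [-2.332, -2.102, 0.003]
ft_force: [-5.4, -0.1, 6.5]
opening: 19.0
grip_force: 59.3
```

Call:
move_arm:
  increments:
    - [-1, -4, 0, 0, 0]
    - [-1, -8, 0, 0, 0]
    - [-1, -12, 0, 0, 0]
    - [-1, -16, 0, 0, 0]

```text
t: 24.82
tool_pos: [519.1, -234.3, 20.1]
tcp_rot: [-2.331, -2.093, -0.005]
ft_force: [0.3, 20.2, 11.3]
opening: 19.2
grip_force: 59.8
```

```bash
python3 o.py; python3 -c "
from h import *
go(*rig(-3,-130.7),17,-0.104)"
```

```text
key ang 1.568 [ 519.13 -234.29   20.13] [ 0.27 20.24 11.32] [2.74 0.11 0.1 ] [-10.27 -39.98 -19.    -3.45  -2.65   0.14]
now [ 519.1 -234.3   20.1] ya -0.107 q6 -0.35 tilt [-0.003  0.009 -1.   ]  shift [-40.2   0.1   2.8] turn -0.003 t 24.825
```

Call:
move_arm:
  increments:
    - [-1, 0, 0, -2.5, 0]
    - [-1, -4, 0, -3, 0]
    - [-1, -8, 0, -3, 0]
    - [-1, -12, 0, -3, 0]

```text
t: 25.32
tool_pos: [517.5, -248.6, 20.7]
tcp_rot: [-2.331, -2.096, -0.001]
ft_force: [0.7, 9.3, -6.9]
opening: 19.1
grip_force: 59.1
```

```bash
python3 o.py; python3 - <<'E'
from h import *
f=bot.grab_frame("scene");w=bot.grab_frame("wrist")
print(tip(f,-3,48,-145,-90), torig(bot.observe()["tool_pos"]))
for cc,st,r in blobs(w,(22,120,60),(35,255,255),200): print([np.round(torig(p),1).tolist() for p in box(w,r,48)])
E
```

```text
key ang 1.569 [ 517.52 -248.58   20.71] [ 0.72  9.3  -6.91] [ 0.86 -0.14 -0.05] [ -4.74 -49.52 -20.    -1.55  -0.69  -0.01]
-125.5 [  -3.02753136 -105.5464176 ]
[[-12.6, 2.4], [7.3, 2.4], [7.9, -20.5], [-13.4, -20.5]]
[[-12.8, -29.2], [7.4, -28.8], [7.8, -35.5], [-12.8, -35.9]]
[[-13.2, -71.6], [-12.5, -47.6], [7.6, -47.6], [8.1, -71.6]]
[[49.7, -60.5], [57.0, -48.1], [110.3, -84.7], [104.3, -99.7]]
[[-12.3, -79.8], [7.5, -79.7], [8.6, -126.4], [-13.5, -126.4]]
```

Call:
move_arm:
  increments:
    - [-1, -4, 0, 1, 0]
    - [-1, -8, 0, 1.2, 0]
    - [-1, -12, 0, 1.2, 0]

```text
t: 25.8
tool_pos: [516.4, -260.1, 20.2]
tcp_rot: [-2.331, -2.095, -0.002]
ft_force: [0.8, 10.8, -1.4]
opening: 19.1
grip_force: 59.9
```

```bash
python3 o.py; python3 -c "
from h import *
print(torig(bot.observe()['tool_pos']))"
```

```text
key ang 1.569 [ 516.43 -260.1    20.15] [ 0.81 10.82 -1.35] [ 1.31 -0.12 -0.02] [ -5.37 -47.46 -19.75  -1.89  -1.18   0.01]
[  -3.00279799 -116.43584899]
```

Call:
move_arm:
  increments:
    - [-1, -2, 0, 0, 0]
    - [-1, -4, 0, 0, 0]
    - [-1, -6, 0, 0, 0]
    - [-1, -8, 0, 0, 0]

```text
t: 26.3
tool_pos: [515.9, -268.7, 20.2]
tcp_rot: [-2.331, -2.098, -0.001]
ft_force: [0.9, 8.7, -2.9]
opening: 19.1
grip_force: 59.7
```

```bash
python3 o.py; python3 -c "
from h import *
print(torig(bot.observe()['tool_pos']))
w=bot.grab_frame('wrist')
for cc,st,r in blobs(w,(22,120,60),(35,255,255),200): print([np.round(torig(p),1).tolist() for p in box(w,r,48)])
"
```

```text
key ang 1.570 [ 515.91 -268.67   20.17] [ 0.89  8.68 -2.88] [ 1.05 -0.22  0.12] [ -4.42 -48.42 -19.43  -1.39  -0.76   0.16]
[  -2.62156489 -125.02049057]
[[-12.6, -17.2], [7.3, -17.3], [7.7, -34.1], [-13.1, -34.1]]
[[-12.3, -48.5], [7.4, -48.5], [8.5, -90.9], [-13.6, -90.9]]
[[50.0, -67.6], [53.4, -54.7], [98.2, -71.8], [96.3, -85.9]]
[[-12.2, -99.0], [7.9, -99.0], [8.9, -145.3], [-13.5, -145.4]]
```

Call:
move_arm:
  increments:
    - [-1, -2, 0, 0, 0]
    - [-1, -4, 0, 0, 0]
    - [-1, -5.5, 0, 0, 0]
    - [-1, -5.5, 0, 0, 0]

```text
t: 26.85
tool_pos: [515.4, -274.5, 20.2]
tcp_rot: [-2.331, -2.098, -0.001]
ft_force: [0.8, 7.5, -2.1]
opening: 19.1
grip_force: 59.8
```

```bash
python3 o.py; python3 -c "
from h import *
print(torig(bot.observe()['tool_pos']))
w=bot.grab_frame('wrist')
for cc,st,r in blobs(w,(22,120,60),(35,255,255),200): print([np.round(torig(p),1).tolist() for p in box(w,r,48)])
"
```

```text
key ang 1.570 [ 515.39 -274.49   20.17] [ 0.79  7.46 -2.09] [ 0.93 -0.16  0.18] [ -4.17 -48.36 -19.34  -1.19  -0.7    0.17]
[  -2.54193082 -130.85850945]
[[-12.5, -23.0], [7.3, -23.1], [7.6, -33.6], [-12.9, -33.6]]
[[-12.5, -54.3], [7.8, -54.3], [8.9, -96.7], [-13.9, -96.7]]
[[50.9, -65.7], [53.3, -55.1], [94.6, -69.1], [93.4, -80.5]]
[[-12.2, -104.8], [7.9, -104.8], [9.0, -151.2], [-13.4, -151.2]]
```

Call:
move_arm:
  increments:
    - [-1, 1.5, 0, 0, 0]
    - [-0.4, 1.5, 0, 0, 0]
    - [0, 1.5, 0, 0, 0]
    - [0, 1.5, 0, 0, 0]
    - [0, 1.5, 0, -40, 0]
    - [0, 1.5, 0, -100, 0]
    - [0, 1.5, 0, -160, 0]
    - [0, -30, 0, -205, 0]
    - [0, -30, 0, -205, 0]

```text
t: 28.02
tool_pos: [515.1, -309.7, 230.9]
tcp_rot: [2.329, 2.093, 0.004]
ft_force: [0.9, -0.4, -0.1]
opening: 42.8
grip_force: 0.0
```

```bash
python3 - <<'E'
from h import *
np.set_printoptions(precision=1,suppress=True)
print(bot.observe()["ft_force"],bot.observe()["opening"],bot.observe()["tool_pos"])
f=bot.grab_frame("scene");w=bot.grab_frame("wrist");print(tip(f,-3,48,-165,-120))
for cc,st,r in blobs(w,(22,120,60),(35,255,255),60): print("y",[torig(p) for p in box(w,r,48)])
for cc,st,r in blobs(w,(0,150,60),(8,255,255),60): print("r",cc,torig(onz(w,*cc,136)),[torig(p) for p in box(w,r,136)])
E
```

```text
[ 0.9 -0.4 -0.1] 42.81786339314524 [ 515.1 -309.7  230.9]
-148.0
y [array([-12.5, -11.5]), array([  6.7, -11.6]), array([  6.8, -33.6]), array([-12.9, -33.5])]
y [array([-13. , -96.5]), array([-12.3, -54.2]), array([  7.8, -54.2]), array([  8. , -96.5])]
y [array([ 59.2, -68.4]), array([ 87.9, -60.6]), array([ 92.7, -72.7]), array([ 63.7, -80.6])]
y [array([ -12.2, -104.8]), array([   8.1, -104.9]), array([   8.3, -151.1]), array([ -12.9, -151. ])]
r [248.5  48.2] [ -2.  -58.7] [array([ -9. , -56.2]), array([  5. , -56.2]), array([  5. , -60.4]), array([ -9. , -60.4])]
```

```bash
python3 - <<'E'
from h import *
import pickle
np.set_printoptions(precision=1,suppress=True)
f0=pickle.load(open("f0.pkl","rb"));f1={n:bot.grab_frame(n) for n in("scene","top")}
for F in(f0,f1):
    rs=[]
    for n in("scene","top"):
        f=F[n];b=[c for c,st,r in blobs(f,(0,150,60),(6,255,255),20) if np.hypot(*(onz(f,*c,120)[:2]-rig(33,0)))<35]
        rs.append(ray(f,*b[0]) if b else None); print(n,b)
    if all(r is not None for r in rs):
        (a,d),(b_,e)=rs;k=np.linalg.lstsq(np.c_[d,-e],b_-a,rcond=None)[0];P=(a+k[0]*d+b_+k[1]*e)/2;print("grip",P,torig(P))
E
```

```text
scene [array([221.9, 196.1])]
top [array([283.1, 181.5])]
grip [ 565.1 -147.8  121.6] [33.7  0.3]
scene [array([222.5, 196.4])]
top [array([283.1, 181.6])]
grip [ 565.2 -147.2  120.1] [33.8  0.9]
```

Grip height and position match the start, so the key is seated. I'll hand the job in.

```bash
python3 -c "
from plant import bot
print(bot.close_job())"
```

```text
the job is handed in; nothing more can be done
None
```

I fed the bar in and nipped it, with the shoe pushed back about 2 mm by bolt-torque estimate. I then drew it 50 mm on to its black band, at about 8–11 N near the end but 20 N in one early reading while I was pressing it down. The key is seated on the bolt and the job is handed in at about 28 s; no verdict came back.

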